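# Unlock the takings box with the key from the vise, and hold it turned

### The job

The new key for the takings box on the coffee trolley is still clamped in the little vise: slide the vise's jaw wide open first, then lift the key out, push it fully home in the lock on top of the box (the pins are sticky, so wiggle it a little if need be) and turn it a quarter turn clockwise (seen from above) as far as it goes. The lock springs back if let go, so finish still gripping the key and holding it turned; the jaw stays open. Leave the cup, tamper and bowl standing where they are.

Things in the scene. Friction and masses are not known exactly. Their poses are not given: they have to be found in the camera images.
- vise: Small grey vise, fixed, left or right of centre. Bed 64 (x) x 150 (y) x 26 mm high; origin under its centre. The key stands at y = -35 mm in a pocket of the bed (22 x 8 mm, floor 12 mm above the trolley). Plain fixed steel jaw at y = -70 to -40 mm, 60 mm wide, top 43 mm above the trolley; the sliding jaw, as high and wide, is on the +y side of the key and opens to +y.
- jaw (a joint): Position of the sliding jaw, m: 0 to 0.003 at the start (shut), grows towards vise +y, stop at 0.032. About 3 N of friction plus 8 N per m/s; it stays where it is left. Two prongs reach past the key's neck over the shoulders of its bit: the key cannot be lifted until the jaw is back some 7 mm. Wide open is over 0.022.
- jaw_grip (a point): Centre of the top of the sliding jaw's upright black grip post: 24 (vise x) x 14 (vise y) mm, its top 80 mm above the trolley, free height 42 mm, 58 mm from the key's axis when shut. Axes as the vise's. Pinch it from above and slide it to vise +y.
- key: Plain steel service key, 80 mm, 80 g, upright in the vise, bow up. Origin at the centre of its tip (bottom); z up to the bow, x width, y thickness, lying as the vise's axes. Bit 20 (x) x 6 (y) mm, 16 long, lower corners bevelled 5 mm; round neck d 8 mm from z = 16 to 46; flat bow 30 (x) x 10 (y) mm from 46 to 80, gripped across y. Either way round (half a turn) fits the lock.
- box: Grey steel takings box, fixed, on the other side of centre from the vise. 150 (x) x 130 (y) x 75 mm high; origin under its centre. The lock is in the middle of its top. Turning the key slides a small brass bolt along its front flap.
- keyway (a point): Centre of the keyway's mouth, level with the box's top (75 mm up). Axes as the box's: slot 22.5 (x) x 8.5 (y) mm, edge bevelled 2 mm, plate 10 mm thick; below, the turning plug's slot is 23 x 8 mm. The key bottoms with its tip 29 mm down and can turn only from 26 mm down. Two sprung sticky pins at the slot's ends, felt 20 to 25 mm down, take 5 to 15 N to pass; a small wiggle may help.
- plug (a joint): Turn of the lock's plug, rad: 0 at rest (its slot in line with the keyway), grows clockwise seen from above, hard stop at 1.57. A return spring pulls it back with 0.016 N m at rest and 0.08 N m at the stop. The key has about 0.1 rad of play in the slot.
- cup: Bystander: white ceramic espresso cup, 60 mm across, 55 mm high, between vise and box; loose. Origin under its centre.
- tamper: Bystander: steel tamper standing on its 58 mm base, 90 mm high, between vise and box, nearer the robot; loose. Origin under its centre.
- bowl: Bystander: small olive wood bowl, 110 mm across, 45 mm high, beyond the cup; loose. Origin under its centre.
Things that resemble listed ones, but are neither listed nor needed, are in the scene too. Of the things shaped like the key, the steel one is meant.

How it is judged:
By the outcome, as a careful person would: the job done as asked, in the order asked, and still so for the second after the job is handed in, while the arm keeps its last pose, push and grip.
It also fails if it takes over 61 s, if anything falls off the work surface, if the arm or the gripper's body presses on something with over 40 N, if the wrist force passes 120 N, or if a joint passes its speed limit or range.

### The arm

A 6-joint arm with a two-finger parallel gripper is mounted at the origin on the work surface. World frame = base frame: x ahead of the robot, y to its left, z up, the work surface at z = 0. Lengths are in mm, angles in rad, forces in N, time in s.
With the tool pointing down it reaches from about 400 to 925 mm from the base axis. Payload 12.5 kg.
Tool frame: the origin (TCP) lies between the finger pads; the fingertips stand 11 mm ahead of it and the grasp point (between the pads) lies 8 mm behind it (env.tip_extent is the distance from the TCP to the fingertips, in mm); x points along the fingers, z is the direction in which the jaws open and shut, and the axes are right-handed (so a half turn about x gives the same grasp; the last joint's range is limited). The gripper opens to 95 mm and grips with 3 to 60 N. Pads are 20 mm wide; open, the fingers measure 119 mm over their backs; the gripper's body (75 mm by 180 mm) begins 59 mm behind the grasp point.
Start: joints at [-1.315, 0.491, 1.559, -0, 1.092, -0.106], TCP at [221.247, -584.547, 225.661] pointing down, gripper open.
Joint ranges: [-3.1, 3.1], [-0.84, 2.19], [0.05, 2.79], [-1.13, 4.28], [0.06, 2.93], [-2.69, 2.69]. Speed limits (rad/s): [2.22, 2.22, 2.79, 3.14, 3.14, 3.14].

### API

Orientations are given as [roll, pitch, yaw] about the fixed x, y, z axes, in that order (R = Rz(yaw) Ry(pitch) Rx(roll)).
In Python, from cell import status, imaging, env gives the robot as it stands. The module is installed in compiled form; this text tells all that it offers.
- The arm moves only by the tool apply_moves, never from a script. Its argument "increments" is a list of rows, each a list of 5 numbers: the closure, from 0 (fully open) to 1 (shut), then the shift along the tool's x, y, z in mm, then the turn about the tool's x in degrees. A call has 1 to 10 rows; each row shifts and turns the commanded pose from where the row before left it, along the tool's axes as they then stand; what a row does not reach is not made up. A row lasts 1/10 s, in which the tool goes at most 50 mm and 8.59 degrees, less where a joint would pass 70% of its speed; a pose out of reach is approached as far as the arm can. A call with a gripper value outside its range is refused whole. The fingers move at their own pace and stop on an object; the grip force is fixed at half the most. Time passes only in rows, so rows that do not move let the fingers close. It gives the time, the measured TCP pose, the force and the opening at its end, in the units of the state.
- status.state(): the state, without advancing time (a new reading comes with each control period).
- imaging.read_camera(name): name is "side" or "top" or "wrist"; returns a dict with "pixels" (384x512x3 uint8, red, green, blue), "fovy" (degrees; the focal length in pixels is half the picture's height over the tangent of half this angle, whatever the lens; pixels are square), "cx", "cy" (the principal point, pixels), "R" (3x3) and "t" (3): a world point X has camera coordinates R X + t. Camera axes: x right, y down, z forward; pixel columns grow to the right and rows downward; lengths in mm; the calibration is good to about 2 mm. The wrist camera is an equidistant fisheye: a pixel r from the principal point sees the ray r / f radians off the axis. A picture is of the moment at which its call begins. There is no depth.
- env.job_done(): hands the job in, once; it reports no verdict.
The state is a dict: "t": time; "joints": joint angles; "qvel": joint speeds; "tau": joint torques, N m; "eef_pos": TCP position; "tcp_rot": TCP orientation; "ft_force": force on the tool from outside, world axes, zero at the start; "moment": the same for the moment, N m; "opening": opening from 0.0 (shut) to 1.0 (fully open).
Only numpy, scipy, OpenCV 4.12 (cv2) and the standard library are available. Lean on these libraries where they do the work, as an engineer would, in place of code of your own. Each camera call takes 0.05 s, during which the arm holds its last target. There are 200 camera calls.

## Working session

There is one attempt and no reset: what is moved stays moved. The work goes in short steps, Python scripts to look and compute and a tool call to move; the robot and the scene stay as the last step left them, time stands still between calls to the robot, and variables do not carry over. Pictures are saved under pics/ and viewed, about 8 in all and at most 12, crops included, and the job is handed in when it is done.

Besides the shell and the picture viewer there is one more tool, called after "Emit:" by a JSON object that holds its "fn" and its "kwargs". apply_moves: Moves the arm, as the interface text tells. Its arguments: {"type":"object","properties":{"increments":{"type":"array"}},"required":["increments"]}

```bash
mkdir -p pics; python3 - <<'E'
from cell import status, imaging, env
import cv2,pickle
s=status.state();print({k:(v if not hasattr(v,'round') else v) for k,v in s.items()}, env.tip_extent)
ims={n:imaging.read_camera(n) for n in("side","top","wrist")}
pickle.dump(ims,open('ims0.pkl','wb'))
for n,d in ims.items():
    cv2.imwrite(f'pics/{n}0.png',cv2.cvtColor(d['pixels'],cv2.COLOR_RGB2BGR)); print(n,d['fovy'],d['cx'],d['cy'],d['R'],d['t'])
E
```

```text
{'t': 0.0, 'joints': array([-1.31461734e+00,  4.91546711e-01,  1.55947452e+00, -1.36930037e-05,
        1.09171769e+00, -1.05596796e-01]), 'qvel': array([ 0.00100835, -0.00078558,  0.00192197,  0.00024281,  0.00080134,
       -0.00111994]), 'tau': array([-1.96962242e-05, -6.12656593e+01, -2.58181179e+01,  6.91786339e-02,
        4.81701794e-02, -1.07643405e-04]), 'eef_pos': array([ 221.1663822 , -584.29346743,  225.06109797]), 'tcp_rot': array([3.04658997, 1.56964999, 1.83757574]), 'ft_force': array([-0.08559981,  0.08002765,  0.77126149]), 'moment': array([0.01023045, 0.01244055, 0.0088521 ]), 'opening': 1.001181805736453} 11.0
side 52.269520698680005 254.45632603679667 186.73958639739075 [[-0.98793709 -0.15482438 -0.00311705]
 [-0.08809436  0.57845818 -0.81094113]
 [ 0.12735654 -0.80088423 -0.58511944]] [563.75389393 114.66867014 924.16740987]
top 57.56010701271316 251.51984430688387 190.50374518936547 [[-0.02162344 -0.99956141 -0.02023413]
 [-0.9962003   0.02324975 -0.08393098]
 [ 0.08436461  0.01834237 -0.99626611]] [5.23424664e-01 5.76016356e+02 9.00335987e+02]
wrist 65.70646984690485 249.5321810518927 187.61592852981 [[ 3.53979692e-01 -9.35252998e-01 -4.55293088e-04]
 [-9.07500256e-01 -3.43593312e-01  2.41633858e-01]
 [-2.26145226e-01 -8.51203001e-02 -9.70367390e-01]] [-624.86012958  -27.9248286   389.06175153]
```

View pics/top0.png

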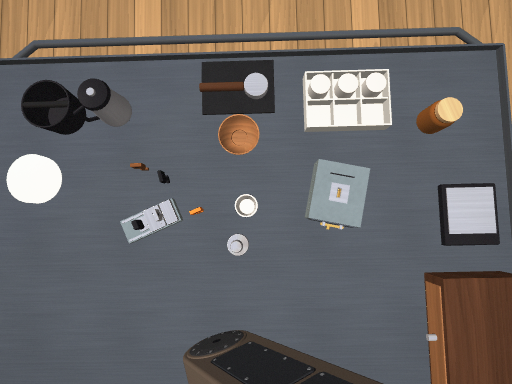

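View pics/side0.png

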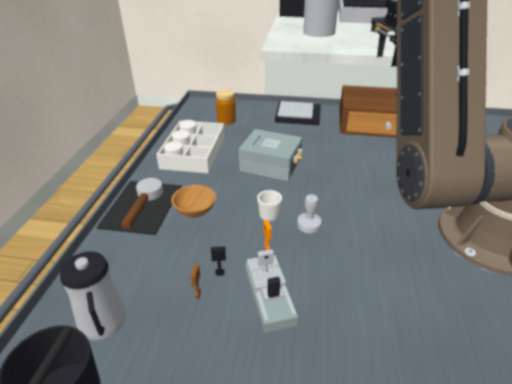

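The top view shows the vise at about (150,221), with its black grip post at (138,224) and the key near (160,213). The box is at (338,193), with the lock plate near (339,193), and the cup is at (246,205), the tamper at (237,244) and the bowl at (238,134). Four things look like the key: the steel one in the vise, an orange one at (196,211), a brown one at (138,166) and a black one at (163,177). I'll enlarge to confirm which is steel.

```bash
python3 - <<'E'
import pickle,cv2,numpy as np
I=pickle.load(open('ims0.pkl','rb'))
t=I['top']['pixels'];s=I['side']['pixels']
a=cv2.resize(t[190:250,110:210],(800,480)[::1],interpolation=cv2.INTER_CUBIC)[:, :]
a=cv2.resize(t[190:250,115:215],(400,240),interpolation=cv2.INTER_CUBIC)
b=cv2.resize(t[150:240,295:385],(400,400),interpolation=cv2.INTER_CUBIC)
c=cv2.resize(s[215:335,180:310],(400,369),interpolation=cv2.INTER_CUBIC)
d=cv2.resize(s[125:185,230:310],(400,300),interpolation=cv2.INTER_CUBIC)
im=np.zeros((600,800,3),np.uint8)
im[:240,:400]=a;im[240-9:600,:400]=c;im[:300,400:]=d;im[300:600,400:]=cv2.resize(b,(300,300)).repeat(1,1) if 0 else np.pad(cv2.resize(b,(300,300)),((0,0),(0,100),(0,0)))
cv2.imwrite('pics/crop1.png',im[:,:,::-1])
E
```

```text
(no output)
```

View pics/crop1.png

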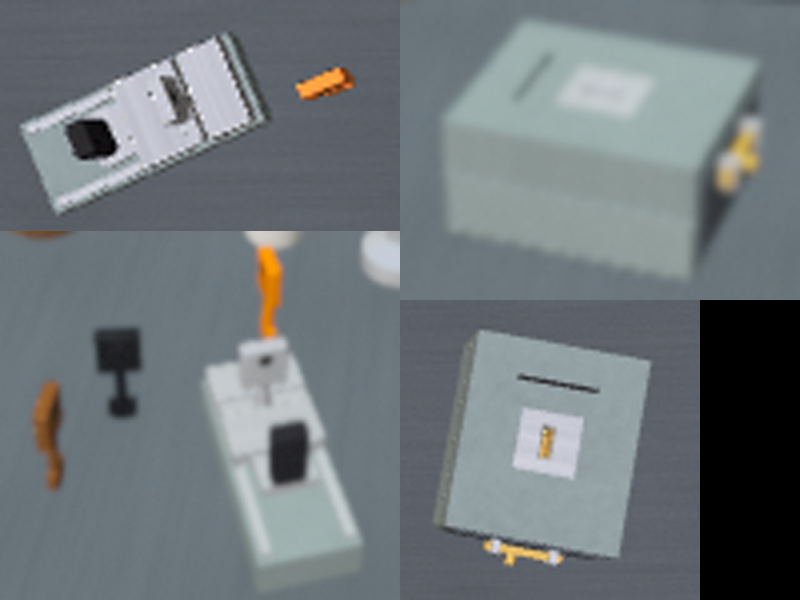

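The steel key is the one standing in the vise with its bow by the fixed jaw, in the crop at about (175,100), i.e. top px ~(159,214). The orange, brown and black ones are decoys outside the vise. Next I'll fit the poses.

```bash
cat > h.py <<'E'
import numpy as np
from scipy.optimize import least_squares
from scipy.spatial.transform import Rotation as Ro
def proj(d,X):
    c=np.atleast_2d(X)@np.array(d['R']).T+d['t']; f=192/np.tan(np.radians(d['fovy'])/2)
    return np.c_[d['cx'],d['cy']]+f*c[:,:2]/c[:,2:]
def projw(d,X):
    c=np.atleast_2d(X)@np.array(d['R']).T+d['t']; f=192/np.tan(np.radians(d['fovy'])/2)
    n=np.linalg.norm(c[:,:2],axis=1); th=np.arctan2(n,c[:,2])
    return np.c_[d['cx'],d['cy']]+f*th[:,None]*c[:,:2]/n[:,None]
def world(p,L):
    L=np.atleast_2d(np.array(L,float)); c,s=np.cos(p[2]),np.sin(p[2])
    return np.c_[p[0]+c*L[:,0]-s*L[:,1],p[1]+s*L[:,0]+c*L[:,1],L[:,2]]
def fit(obs,p0):  # obs: list (cam,projfn,local pts,pixels)
    r=lambda p:np.concatenate([(fn(d,world(p,L))-np.array(px)).ravel() for d,fn,L,px in obs])
    q=least_squares(r,p0,loss='soft_l1',x_scale=[10,10,.1]); return q.x,r(q.x).reshape(-1,2).round(1)
def ray(d,px,z,wrist=False):
    f=192/np.tan(np.radians(d['fovy'])/2); v=(np.array(px)-[d['cx'],d['cy']])/f
    if wrist:
        n=np.linalg.norm(v); v=np.r_[v/n*np.sin(n),np.cos(n)]
    else: v=np.r_[v,1]
    R=np.array(d['R']);o=-R.T@d['t'];w=R.T@v
    return o+w*(z-o[2])/w[2]
E
python3 - <<'E'
import pickle
from h import *
I=pickle.load(open('ims0.pkl','rb'));T=I['top'];S=I['side']
c=lambda x,y:(115+x/4-.4,190+y/4-.4)
b=lambda x,y:(295+(x-400)/3.333-.35,150+(y-300)/3.333-.35)
sd=lambda x,y:(230+(x-400)/5-.4,125+y/5-.4)
sv=lambda x,y:(180+x/3.077-.35,215+(y-231)/3.077-.35)
v,r=fit([(T,proj,[[-32,75,26],[32,75,26],[0,23,80]],[c(58,213),c(22,127),c(90,137)]),
 (S,proj,[[-32,75,26],[32,75,26],[0,-35,92]],[sv(360,540),sv(258,560),sv(265,345)])],[560,300,.42]);print(v,r)
k,r=fit([(T,proj,[[75,65,75],[75,-65,75],[-75,-65,75],[-75,65,75]],[b(480,330),b(650,360),b(618,555),b(443,523)]),
 (S,proj,[[75,65,75],[-75,65,75],[75,-65,75],[-75,-65,75]],[sd(443,118),sd(695,172),sd(530,20),sd(762,62)])],[640,-190,-.16]);print(k,r)
for L in([0,-35,92],[0,23,80]): print('vise',world(v,[L]))
print('lock ray',ray(T,b(547,443),75))
for n,p in(('cup',(246,205)),('tamper',(237,244)),('bowl',(238,134))): print(n,ray(T,p,50))
R=Ro.from_euler('xyz',[3.04659,1.56965,1.837576]).as_matrix();print(R)
E
```

```text
[5.01069008e+02 2.53858688e+02 3.83188171e-01] [[ 0.2  0.8]
 [ 0.3 -0.2]
 [-1.2  1. ]
 [ 0.1 -0.1]
 [-0.7  0.3]
 [-0.4 -1.6]]
[ 5.60620053e+02 -2.30414437e+02 -2.16188413e-01] [[-0.2  0. ]
 [ 0.3  0.8]
 [-0.3  1.6]
 [ 0.1  0.9]
 [-0.7  0.1]
 [-0.5 -0.8]
 [-1.4 -0.2]
 [-0.8 -0.2]]
vise [[514.15478438 221.39698018  92.        ]]
vise [[492.46978375 275.19066706  80.        ]]
lock ray [ 561.4094534  -230.05376371   75.        ]
cup [536.75375034   2.05328634  50.        ]
tamper [438.20502952  26.93537768  50.        ]
bowl [722.40984548  19.16790813  50.        ]
[[-3.02201942e-04  9.35267486e-01  3.53941574e-01]
 [ 1.10577508e-03  3.53941687e-01 -9.35266839e-01]
 [-9.99999343e-01  1.08740318e-04 -1.14115735e-03]]
```

```bash
cat >> h.py <<'E'
def psi():
    from cell import status
    s=status.state(); R=Ro.from_euler('xyz',s['tcp_rot']).as_matrix()
    return np.array(s['eef_pos']),np.arctan2(R[1,2],R[0,2]),s
def rows(pts,n,p0,h0,h1,clo,rd=0):
    """pts waypoints (world xyz) after p0, n rows; h headings rad"""
    P=np.vstack([p0,pts]);l=np.r_[0,np.cumsum(np.linalg.norm(np.diff(P,axis=0),axis=1))]
    p=np.array(p0,float);h=h0;out=[]
    for i in range(1,n+1):
        q=np.array([np.interp(l[-1]*i/n,l,P[:,k]) for k in range(3)]);d=q-p
        ty=d[0]*-np.sin(h)+d[1]*np.cos(h);tz=d[0]*np.cos(h)+d[1]*np.sin(h)
        a=np.round(-np.degrees(h1-h)/(n+1-i),1);m=np.round([-d[2],ty,tz],rd)
        out.append([clo,*m.tolist(),float(a)])
        p=p+np.array([-m[1]*np.sin(h)+m[2]*np.cos(h),m[1]*np.cos(h)+m[2]*np.sin(h),-m[0]]);h-=np.radians(a)
    print(out,p,np.degrees(h))
E
python3 -c "
from h import *
p,h,s=psi()
rows([[560,-150,225],[492.5,275.2,190]],24,p,h,.383+np.pi/2,0)"
```

```text
[[0, 0.0, 35.0, -21.0, -7.6], [0, 0.0, 38.0, -17.0, -7.5], [0, 0.0, 39.0, -11.0, -7.6], [0, 0.0, 40.0, -6.0, -7.5], [0, 0.0, 41.0, -1.0, -7.6], [0, 0.0, 41.0, 4.0, -7.5], [0, 0.0, 40.0, 10.0, -7.6], [0, 0.0, 38.0, 15.0, -7.5], [0, 0.0, 35.0, 20.0, -7.6], [0, 0.0, 33.0, 25.0, -7.5], [0, 0.0, 30.0, 28.0, -7.6], [0, 0.0, 25.0, 33.0, -7.5], [0, 0.0, 21.0, 35.0, -7.6], [0, 2.0, 28.0, 24.0, -7.5], [0, 3.0, 36.0, 19.0, -7.6], [0, 4.0, 34.0, 24.0, -7.5], [0, 3.0, 30.0, 27.0, -7.6], [0, 3.0, 26.0, 32.0, -7.5], [0, 4.0, 22.0, 34.0, -7.6], [0, 3.0, 17.0, 37.0, -7.5], [0, 3.0, 12.0, 39.0, -7.6], [0, 4.0, 7.0, 40.0, -7.5], [0, 3.0, 2.0, 41.0, -7.6], [0, 3.0, -4.0, 41.0, -7.5]] [492.24696665 275.38872147 190.18849064] 111.92771126314676
```

Emit:
{"fn": "apply_moves", "kwargs": {"increments": [[0.45,0,35,-21,-7.6],[0.45,0,38,-17,-7.5],[0.45,0,39,-11,-7.6],[0.45,0,40,-6,-7.5],[0.45,0,41,-1,-7.6],[0.45,0,41,4,-7.5],[0.45,0,40,10,-7.6],[0.45,0,38,15,-7.5],[0.45,0,35,20,-7.6],[0.45,0,33,25,-7.5]]}}

```text
t: 1.15
eef_pos: [474.1, -260.5, 225.6]
tcp_rot: [-2.812, 1.571, -2.698]
ft_force: [0.2, -0.3, 0.1]
opening: 0.548
```

Emit:
{"fn": "apply_moves", "kwargs": {"increments": [[0.45,0,30,28,-7.6],[0.45,0,25,33,-7.5],[0.45,0,21,35,-7.6],[0.45,2,28,24,-7.5],[0.45,3,36,19,-7.6],[0.45,4,34,24,-7.5],[0.45,3,30,27,-7.6],[0.45,3,26,32,-7.5],[0.45,4,22,34,-7.6],[0.45,3,17,37,-7.5]]}}

```text
t: 2.15
eef_pos: [517.7, 115.2, 203.3]
tcp_rot: [2.133, 1.57, -2.718]
ft_force: [-0.0, -0.3, -0.1]
opening: 0.548
```

Emit:
{"fn": "apply_moves", "kwargs": {"increments": [[0.45,3,12,39,-7.6],[0.45,4,7,40,-7.5],[0.45,3,2,41,-7.6],[0.45,3,-4,41,-7.5],[0.45,0,0,0,0],[0.45,0,0,0,0]]}}

```text
t: 2.75
eef_pos: [491.9, 275.7, 190.3]
tcp_rot: [1.924, 1.57, -2.405]
ft_force: [0.5, 0.2, 0.7]
opening: 0.554
```

```bash
python3 - <<'E'
from h import *
from cell import imaging
import pickle,cv2
d=imaging.read_camera('wrist');pickle.dump(d,open('w1.pkl','wb'))
p,h,s=psi();print(p,np.degrees(h),s['joints'],s['opening'])
v=[501.07,253.86,.3832]
L=[[-32,75,26],[32,75,26],[0,23,80],[0,-35,92],[15,-35,92],[-15,-35,92]]
for l,q in zip(L,projw(d,world(v,L))): print(l,q.round(1))
cv2.imwrite('pics/w1.png',cv2.resize(d['pixels'][:,:,::-1],(800,600),interpolation=cv2.INTER_CUBIC))
E
```

```text
[492.16564487 274.9390605  190.39017023] 111.88462303976533 [ 3.92400506e-01  4.43766586e-01  1.75196313e+00 -3.11331206e-04
  9.46433938e-01 -1.56017240e+00] 0.5483389291343281
[-32, 75, 26] [296.4 149. ]
[32, 75, 26] [294.5 204.8]
[0, 23, 80] [249.  189.3]
[0, -35, 92] [185.2 192.5]
[15, -35, 92] [186.1 208.2]
[-15, -35, 92] [184.4 176.4]
```

View pics/w1.png

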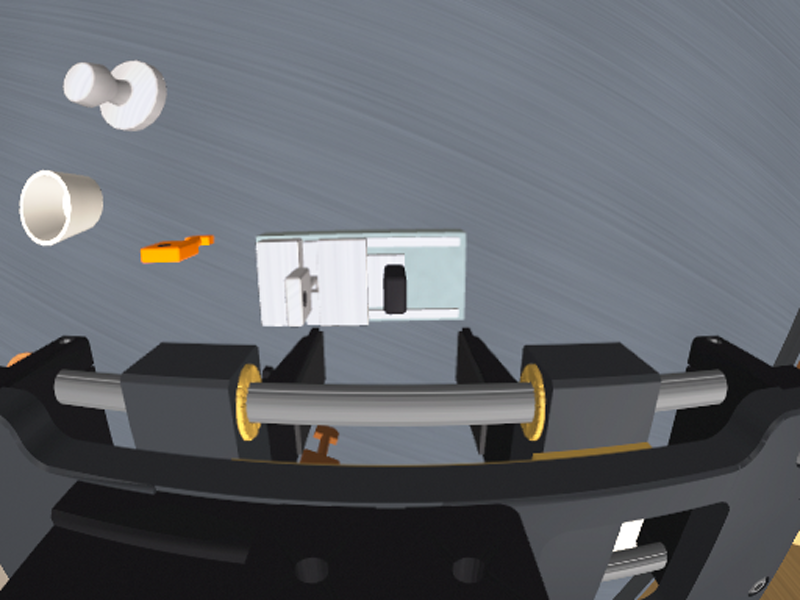

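The wrist view shows the vise at (362,280) in the 800x600 picture, with the post at (395,288) and the key bow at (298,295). The prediction is off by only about 2 mm. I'll enlarge it to refine.

```bash
python3 - <<'E'
import pickle,cv2
d=pickle.load(open('w1.pkl','rb'))
cv2.imwrite('pics/w1c.png',cv2.resize(d['pixels'][140:215,160:310,::-1],(750,375),interpolation=cv2.INTER_CUBIC))
E
```

```text
(no output)
```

View pics/w1c.png

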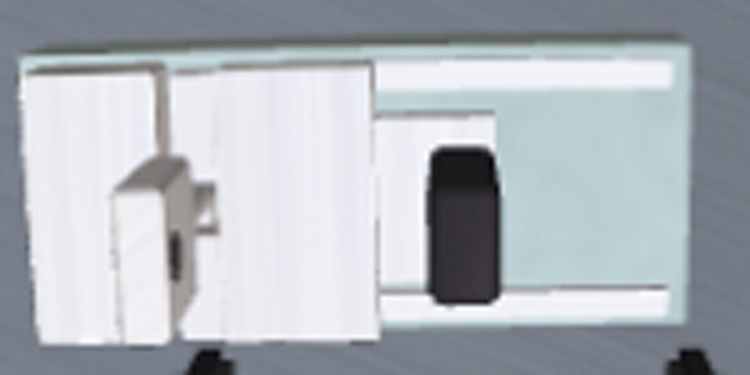

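```bash
python3 - <<'E'
import pickle
from h import *
d=pickle.load(open('w1.pkl','rb'));c=lambda x,y:(160+x/5-.4,140+y/5-.4)
L=[[-32,75,26],[32,75,26],[-15,-30,92],[15,-30,92],[-15,-40,92],[15,-40,92],[-30,-70,43],[30,-70,43]]
v,r=fit([(d,projw,L,[c(690,45),c(687,323),c(164,190),c(170,345),c(116,190),c(122,345),c(28,70),c(42,345)])],[501,254,.383]);print(v,r)
q=ray(d,c(464,246),80,True);print('post',q);print('key',world(v,[[0,-35,92]]))
e=q-[v[0],v[1],0];print('post local',e[0]*np.cos(v[2])+e[1]*np.sin(v[2]),-e[0]*np.sin(v[2])+e[1]*np.cos(v[2]))
E
```

```text
[5.00346874e+02 2.56472111e+02 3.93140470e-01] [[ 0.9  0.1]
 [ 0.1  0.2]
 [ 0.2 -0.6]
 [ 0.8  0.3]
 [-1.  -0.4]
 [-0.1  0.3]
 [-1.1  0.7]
 [ 0.  -0.5]]
post [490.79560374 277.94749363  80.        ]
key [[513.75506523 224.14224225  92.        ]]
post local -0.5955788595947435 23.496044600950512
```

Emit:
{"fn": "apply_moves", "kwargs": {"increments": [[0.45,20,0,3,-0.4],[0.45,30,0,0,0],[0.45,30,0,0,0],[0.45,26,0,0,0],[0.45,20,0,0,0],[0.45,0,0,0,0],[1,0,0,0,0],[1,0,0,0,0],[1,0,0,0,0],[1,0,0,0,0]]}}

```text
t: 3.8
eef_pos: [491.5, 278.0, 65.4]
tcp_rot: [-1.627, 1.569, 0.334]
ft_force: [-0.4, 0.6, -0.6]
opening: 0.271
```

Emit:
{"fn": "apply_moves", "kwargs": {"increments": [[1,0,0,0,0],[1,0,0,0,0],[1,0,0,0,0],[1,0,0,0,0]]}}

```text
t: 4.2
eef_pos: [491.3, 278.1, 65.0]
tcp_rot: [-1.878, 1.57, 0.084]
ft_force: [-1.0, -1.7, 6.3]
opening: 0.146
```

Emit:
{"fn": "apply_moves", "kwargs": {"increments": [[1,0,0,2,0],[1,0,0,4,0],[1,0,0,4,0],[1,0,0,4,0],[1,0,0,4,0],[1,0,0,4,0],[1,0,0,3,0],[1,0,0,2,0],[1,0,0,2,0],[1,0,0,0,0]]}}

```text
t: 5.2
eef_pos: [480.1, 304.8, 64.9]
tcp_rot: [3.089, 1.57, -1.233]
ft_force: [-3.0, -0.1, 6.7]
opening: 0.145
```

Emit:
{"fn": "apply_moves", "kwargs": {"increments": [[0.45,0,0,0,0],[0.45,0,0,0,0],[0.45,0,0,0,0],[0.45,-30,0,0,0],[0.45,-40,0,0,0],[0.45,-30,0,0,0],[0.45,0,0,-43,0],[0.45,0,0,-44,0],[0.45,0,0,0,0],[0.45,0,0,0,0]]}}

```text
t: 6.2
eef_pos: [513.4, 223.7, 164.5]
tcp_rot: [1.178, 1.571, 3.136]
ft_force: [-0.5, -0.2, -0.2]
opening: 0.549
```

```bash
python3 - <<'E'
from h import *
from cell import imaging
import pickle,cv2
d=imaging.read_camera('wrist');pickle.dump(d,open('w2.pkl','wb'))
p,h,s=psi();print(p,np.degrees(h),s['joints'],s['opening'],s['ft_force'])
v=[500.35,256.47,.3931]
L=[[0,52,80],[0,-35,92],[0,-70,43]]
for l,q in zip(L,projw(d,world(v,L))): print(l,q.round(1))
cv2.imwrite('pics/w2.png',cv2.resize(d['pixels'][110:260,150:350,::-1],(800,600),interpolation=cv2.INTER_CUBIC))
E
```

```text
[513.11109786 224.3932279  164.45184541] 112.28269703911896 [ 2.94280274e-01  4.70780380e-01  1.78825411e+00  9.11082004e-05
  8.82902061e-01 -1.66548036e+00] 0.5527669720515992 [ 0.08893342  0.01649784 -0.19847304]
[0, 52, 80] [348.7 196. ]
[0, -35, 92] [250.2 200.9]
[0, -70, 43] [214.2 186.7]
```

View pics/w2.png

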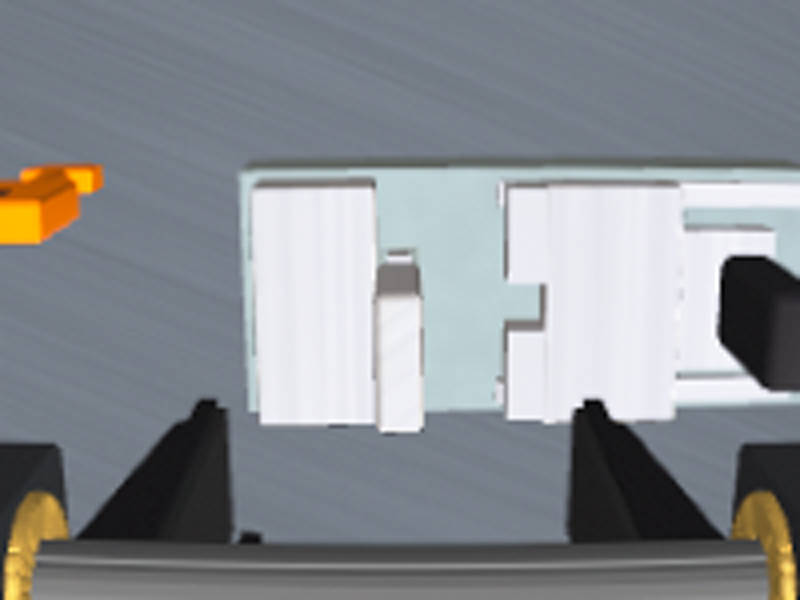

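The jaw is clearly open by about 29 mm, and the key bow at (400,361) lies within 1 mm of the TCP. Descending to grip.

Emit:
{"fn": "apply_moves", "kwargs": {"increments": [[0.45,30,0,0,0],[0.45,30,0,0,0],[0.45,25,0,0,0],[0.45,12,0,0,0],[0.45,0,0,0,0],[1,0,0,0,0],[1,0,0,0,0],[1,0,0,0,0],[1,0,0,0,0],[1,0,0,0,0]]}}

```text
t: 7.25
eef_pos: [513.4, 224.4, 68.0]
tcp_rot: [-1.759, 1.57, 0.201]
ft_force: [0.7, 0.2, 0.6]
opening: 0.19
```

Emit:
{"fn": "apply_moves", "kwargs": {"increments": [[1,0,0,0,0],[1,0,0,0,0],[1,0,0,0,0],[1,0,0,0,0],[1,0,0,0,0]]}}

```text
t: 7.75
eef_pos: [513.3, 224.3, 67.8]
tcp_rot: [-2.109, 1.571, -0.149]
ft_force: [-1.0, -0.2, 4.0]
opening: 0.101
```

Emit:
{"fn": "apply_moves", "kwargs": {"increments": [[1,-4,0,0,0],[1,-6,0,0,0],[1,-10,0,0,0],[1,-20,0,0,0],[1,-20,0,0,0],[1,-20,0,0,0],[1,-20,0,0,0],[1,0,0,0,0]]}}

```text
t: 8.55
eef_pos: [514.1, 224.7, 170.5]
tcp_rot: [-1.679, 1.566, 0.282]
ft_force: [0.9, -0.1, -1.8]
opening: 0.103
```

```bash
python3 -c "
from h import *
p,h,s=psi();print(p,np.degrees(h),s['ft_force'],s['opening'])
rows([[560.8,-230.2,167]],17,p,h,-.2162+np.pi/2,1)"
```

```text
[514.11986643 224.70478866 170.5099888 ] 112.33398791038309 [ 0.88996105 -0.1132712  -1.80948796] 0.10305530384802694
[[1, 0.0, 8.0, -26.0, 2.0], [1, 0.0, 6.0, -26.0, 2.0], [1, 1.0, 6.0, -26.0, 2.0], [1, -0.0, 5.0, -27.0, 2.1], [1, 0.0, 4.0, -26.0, 2.0], [1, 0.0, 3.0, -27.0, 2.1], [1, 0.0, 2.0, -27.0, 2.0], [1, 1.0, 1.0, -27.0, 2.1], [1, -0.0, 0.0, -27.0, 2.0], [1, 0.0, -1.0, -26.0, 2.1], [1, 0.0, -2.0, -27.0, 2.0], [1, 0.0, -2.0, -27.0, 2.1], [1, 1.0, -4.0, -27.0, 2.0], [1, -0.0, -5.0, -26.0, 2.1], [1, 0.0, -5.0, -26.0, 2.0], [1, 0.0, -7.0, -27.0, 2.1], [1, 1.0, -7.0, -25.0, 2.0]] [ 560.3880306  -229.77121749  166.5099888 ] 77.63398791038308
```

Emit:
{"fn": "apply_moves", "kwargs": {"increments": [[1,0,8,-26,2],[1,0,6,-26,2],[1,0,6,-26,2],[1,0,5,-27,2.1],[1,0,4,-26,2],[1,0,3,-27,2.1],[1,0,2,-27,2],[1,0,1,-27,2.1],[1,0,0,-27,2],[1,0,-1,-26,2.1]]}}

```text
t: 9.55
eef_pos: [540.6, -43.9, 167.1]
tcp_rot: [1.415, 1.57, 3.018]
ft_force: [0.5, 0.3, -1.0]
opening: 0.104
```

Emit:
{"fn": "apply_moves", "kwargs": {"increments": [[1,0,-2,-27,2],[1,0,-2,-27,2.1],[1,0,-4,-27,2],[1,0,-5,-26,2.1],[1,0,-5,-26,2],[1,0,-7,-27,2.1],[1,0,-7,-25,2],[1,0,0,0,0],[1,0,0,0,0],[1,0,0,0,0]]}}

```text
t: 10.55
eef_pos: [559.2, -229.2, 167.3]
tcp_rot: [1.209, 1.57, 2.565]
ft_force: [0.0, -0.1, -2.4]
opening: 0.103
```

```bash
python3 - <<'E'
from h import *
from cell import imaging
import pickle,cv2
I={n:imaging.read_camera(n) for n in('wrist','top','side')};pickle.dump(I,open('w3.pkl','wb'));d=I['wrist']
p,h,s=psi();print(p,np.degrees(h),s['joints'],s['opening'],s['ft_force'])
b=[560.6,-230.4,-.2162]
L=[[0,0,75],[11,0,75],[-11,0,75],[75,65,75],[-75,65,75],[75,-65,75],[-75,-65,75]]
for l,q in zip(L,projw(d,world(b,L))): print(l,q.round(1))
print('tip',projw(d,[p-[0,0,55.7]]))
im=np.hstack([cv2.resize(d['pixels'][90:290,130:370,::-1],(720,600),interpolation=cv2.INTER_CUBIC)])
cv2.imwrite('pics/w3.png',im)
E
```

```text
[ 559.4637327  -229.26788453  167.67561246] 77.69804547040256 [-4.98123348e-01  5.24060506e-01  1.67426744e+00 -3.82617581e-05
  9.43292645e-01 -1.85418760e+00] 0.09804760048817718 [-0.48522887  0.14930679 -1.29764082]
[0, 0, 75] [249.2 195.6]
[11, 0, 75] [249.2 207.5]
[-11, 0, 75] [249.2 183.3]
[75, 65, 75] [315.6 269.2]
[-75, 65, 75] [325.4 110.6]
[75, -65, 75] [182.7 269. ]
[-75, -65, 75] [173.2 110.4]
tip [[250.27306604 206.89296989]]
```

View pics/w3.png

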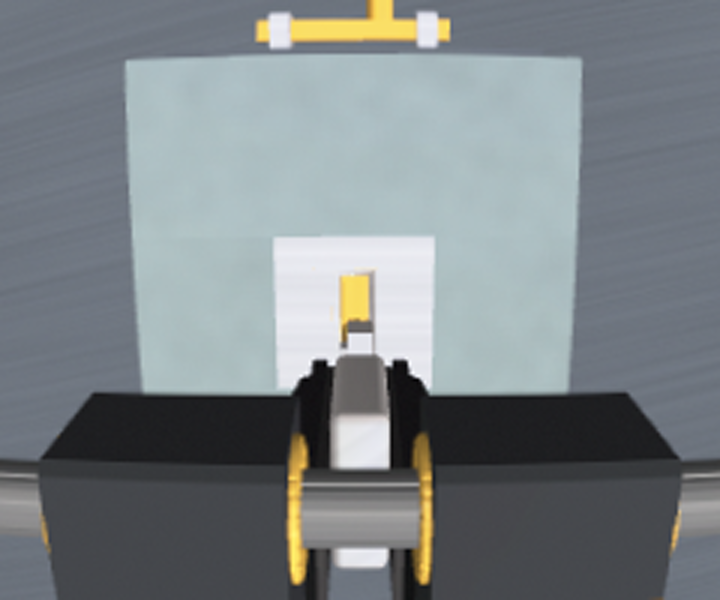

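The wrist view shows the key held upright with its bow top at (360,490). The lock's slot is ahead of it at (357,~310), with its far edge at row 271, and the plate spans columns 274–434. I'll work out the small offset.

```bash
python3 - <<'E'
from h import *
import pickle,cv2
I=pickle.load(open('w3.pkl','rb'));d=I['wrist']
p=np.array([559.46,-229.27,167.68]);k=[p[0],p[1],-.2147]
zt=p[2]-55.7
f=lambda x,y:(130+x/3-.33,90+y/3-.33)
g=lambda q:((q-[130,90]+.33)*3).round(0)
L=[[-15,-5,zt+80],[-15,5,zt+80],[15,-5,zt+80],[15,5,zt+80],[-15,0,zt+46],[-10,-3,zt+5],[-10,3,zt+5]]
print('key pred crop px');print(g(projw(d,world(k,L))))
q,r=fit([(d,projw,[[-75,-65,75],[-75,65,75]],[f(125,60),f(581,57)])],[560,-230,-.21]);print('box by corners',q,r)
q2,r=fit([(d,projw,[[-75,-65,75],[-75,65,75],[-13.25,0,75]],[f(125,60),f(581,57),f(357,271)])],[560,-230,-.21]);print(q2,r)
print('slot edges',ray(d,f(340,290),75,True),ray(d,f(375,290),75,True),'far',ray(d,f(357,271),75,True), 'plate',ray(d,f(274,237),75,True),ray(d,f(434,237),75,True))
c=np.hstack([cv2.resize(I['side']['pixels'][70:190,220:320,::-1],(500,600),interpolation=cv2.INTER_CUBIC)])
cv2.imwrite('pics/s3.png',c)
E
```

```text
key pred crop px
[[332. 413.]
 [394. 413.]
 [334. 572.]
 [391. 572.]
 [362. 350.]
 [350. 319.]
 [374. 319.]]
box by corners [ 5.59199867e+02 -2.31393470e+02 -2.09708185e-01] [[-0.2  0. ]
 [ 0.2  0. ]]
[ 5.59445092e+02 -2.30957581e+02 -2.06464139e-01] [[ 0.1  0.4]
 [ 0.4 -0.1]
 [-0.5 -0.3]]
slot edges [ 551.32475117 -233.8816281    75.        ] [ 553.4895432  -223.96812782   75.        ] far [ 546.8663454  -227.85899557   75.        ] plate [ 532.00083287 -248.98387883   75.        ] [ 541.80340012 -204.15269815   75.        ]
```

Emit:
{"fn": "apply_moves", "kwargs": {"increments": [[1,10,0,-1,0],[1,10,0,0,0],[1,8,0,0,0],[1,5,0,0,0],[1,0,0,0,0],[1,2,0,0,0],[1,2,0,0,0],[1,2,0,0,0],[1,0,0,0,0]]}}

```text
t: 11.6
eef_pos: [559.2, -231.1, 128.5]
tcp_rot: [2.233, 1.571, -2.695]
ft_force: [0.2, 0.5, -1.5]
opening: 0.106
```

Emit:
{"fn": "apply_moves", "kwargs": {"increments": [[1,2,0,0,0],[1,2,0,0,0],[1,2,0,0,0],[1,0,0,0,0]]}}

```text
t: 12.0
eef_pos: [559.1, -231.0, 122.3]
tcp_rot: [1.403, 1.57, 2.758]
ft_force: [0.5, -0.5, -1.2]
opening: 0.103
```

Emit:
{"fn": "apply_moves", "kwargs": {"increments": [[1,2,0,0,0],[1,2,0,0,0],[1,2,0,0,0],[1,2,0,0,0],[1,0,0,0,0]]}}

```text
t: 12.5
eef_pos: [559.1, -231.0, 114.3]
tcp_rot: [1.47, 1.57, 2.825]
ft_force: [-0.1, 0.4, -1.1]
opening: 0.106
```

Emit:
{"fn": "apply_moves", "kwargs": {"increments": [[1,2,0,0,0],[1,2,0,0,0],[1,1,0,0,2],[1,1,0,0,-2],[1,1,0,0,-2],[1,0,0,0,2]]}}

```text
t: 13.1
eef_pos: [559.5, -231.2, 108.3]
tcp_rot: [-1.896, 1.57, -0.54]
ft_force: [-0.8, -0.4, 4.5]
opening: 0.105
```

Emit:
{"fn": "apply_moves", "kwargs": {"increments": [[1,1,0,0,2],[1,1,0,0,-2],[1,1,0,0,-2],[1,1,0,0,2],[1,0,0,0,0]]}}

```text
t: 13.6
eef_pos: [559.3, -231.1, 103.6]
tcp_rot: [-1.797, 1.57, -0.442]
ft_force: [0.1, 0.1, -1.6]
opening: 0.105
```

Emit:
{"fn": "apply_moves", "kwargs": {"increments": [[1,1,0,0,0],[1,1,0,0,0],[1,0,0,0,0]]}}

```text
t: 13.9
eef_pos: [559.3, -231.1, 101.8]
tcp_rot: [-1.895, 1.57, -0.54]
ft_force: [0.0, 0.7, 1.7]
opening: 0.106
```

Emit:
{"fn": "apply_moves", "kwargs": {"increments": [[1,1,0,0,0],[1,1,0,0,0],[1,0,0,0,0]]}}

```text
t: 14.2
eef_pos: [559.5, -231.1, 101.5]
tcp_rot: [-1.902, 1.569, -0.547]
ft_force: [-4.5, 3.5, 19.0]
opening: 0.103
```

Bottomed at 29 mm with a 19 N reaction. I'll ease off 1 mm, then turn clockwise.

Emit:
{"fn": "apply_moves", "kwargs": {"increments": [[1,-1,0,0,0],[1,0,0,0,4],[1,0,0,0,5],[1,0,0,0,5],[1,0,0,0,5],[1,0,0,0,5],[1,0,0,0,5],[1,0,0,0,0]]}}

```text
t: 15.0
eef_pos: [559.7, -230.8, 101.6]
tcp_rot: [-0.987, 1.569, -0.141]
ft_force: [-0.2, 4.0, 10.8]
opening: 0.103
```

```bash
python3 -c "
from h import *
p,h,s=psi();print(p,np.degrees(h),s['joints'],s['ft_force'],s['moment'])"
```

```text
[ 559.67178335 -230.83001724  101.63570646] 48.46804204147267 [-5.00463710e-01  6.07720985e-01  1.72885795e+00  6.79488961e-04
  8.03713559e-01 -1.34686145e+00] [-0.16807814  4.01326254 10.82706193] [ 0.85487593 -0.03170242  0.08290821]
```

Emit:
{"fn": "apply_moves", "kwargs": {"increments": [[1,0,0,0,6],[1,0,0,0,6],[1,0,0,0,6],[1,0,0,0,6],[1,0,0,0,6],[1,0,0,0,6],[1,0,0,0,6],[1,0,0,0,6],[1,0,0,0,6],[1,0,0,0,0]]}}

```text
t: 16.0
eef_pos: [560.0, -230.6, 101.6]
tcp_rot: [0.057, 1.569, -0.04]
ft_force: [1.5, 6.0, 10.0]
opening: 0.103
```

```bash
python3 -c "
from h import *
p,h,s=psi();print(p,np.degrees(h),s['joints'],s['ft_force'],s['moment'])"
```

```text
[ 560.03865396 -230.57405674  101.62682459] -5.55791876187912 [-4.99978889e-01  6.07839734e-01  1.72862427e+00  1.25898542e-03
  8.03300977e-01 -4.03848356e-01] [ 1.49961499  5.98148362 10.04666112] [ 1.11669777 -0.41945892  0.07484186]
```

Emit:
{"fn": "apply_moves", "kwargs": {"increments": [[1,0,0,0,3],[1,0,0,0,3],[1,0,0,0,3],[1,0,0,0,0]]}}

```text
t: 16.4
eef_pos: [560.1, -230.6, 101.6]
tcp_rot: [0.18, 1.569, -0.073]
ft_force: [2.6, 5.5, 9.6]
opening: 0.101
```

```bash
python3 -c "
from h import *
p,h,s=psi();print(p,np.degrees(h),s['ft_force'],s['moment'])"
```

```text
[ 560.14254532 -230.61626214  101.61770599] -14.454075032611794 [2.57788294 5.52954312 9.62170551] [ 1.1128315  -0.50050316  0.11440157]
```

Emit:
{"fn": "apply_moves", "kwargs": {"increments": [[1,0,0,0,2],[1,0,0,0,2],[1,0,0,0,0]]}}

```text
t: 16.7
eef_pos: [560.2, -230.6, 101.7]
tcp_rot: [0.206, 1.568, -0.115]
ft_force: [2.2, 5.4, 10.1]
opening: 0.104
```

```bash
python3 -c "
from h import *
p,h,s=psi();print(p,np.degrees(h),s['ft_force'],s['moment'])"
```

```text
[ 560.20901105 -230.61737233  101.65529618] -18.411368777550194 [ 2.15804979  5.40040896 10.12667976] [ 1.06813612 -0.54094116  0.16407724]
```

Emit:
{"fn": "apply_moves", "kwargs": {"increments": [[1,0,0,0,2],[1,0,0,0,2],[1,0,0,0,0],[1,0,0,0,0]]}}

```text
t: 17.1
eef_pos: [560.2, -230.6, 101.6]
tcp_rot: [0.241, 1.568, -0.148]
ft_force: [2.8, 6.3, 9.5]
opening: 0.107
```

```bash
python3 - <<'E'
from h import *
from cell import imaging
import cv2,pickle
p,h,s=psi();print(p,np.degrees(h),s['ft_force'],s['moment'])
I={n:imaging.read_camera(n) for n in('wrist','top','side')};pickle.dump(I,open('w4.pkl','wb'))
a=cv2.resize(I['wrist']['pixels'][:290,110:390,::-1],(400,414),interpolation=cv2.INTER_CUBIC)
b=cv2.resize(I['side']['pixels'][100:300,150:350,::-1],(400,400),interpolation=cv2.INTER_CUBIC)
im=np.zeros((600,800,3),np.uint8);im[:414,:400]=a;im[:400,400:]=b
c=cv2.resize(I['top']['pixels'][110:250,100:360,::-1],(371,186)[:2],interpolation=cv2.INTER_CUBIC);im[414:,:371]=c
cv2.imwrite('pics/f.png',im)
E
```

```text
[ 560.17645368 -230.63361871  101.6292967 ] -22.32336858215465 [2.75040172 6.32731453 9.54500346] [ 1.10741079 -0.48676295  0.32000841]
```

View pics/f.png

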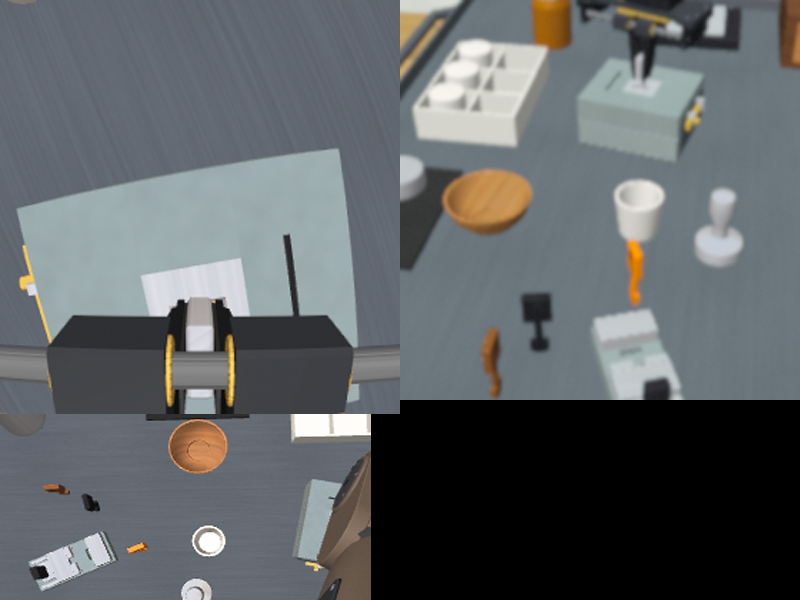

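The bolt on the flap has moved, the key is seated and held, and the bystanders are standing. The moment is rising steeply past 96° of turn (0.16 → 0.32 N m against a 0.08 N m spring), so the plug is against its stop. I'll hold briefly, then hand in.

Emit:
{"fn": "apply_moves", "kwargs": {"increments": [[1,0,0,0,0],[1,0,0,0,0],[1,0,0,0,0],[1,0,0,0,0],[1,0,0,0,0]]}}

```text
t: 17.75
eef_pos: [560.2, -230.6, 101.6]
tcp_rot: [0.25, 1.568, -0.139]
ft_force: [2.0, 5.6, 9.5]
opening: 0.104
```

```bash
python3 -c "
from h import *
from cell import env
p,h,s=psi();print(p,np.degrees(h),s['ft_force'],s['moment'],s['opening'],s['t'])
print(env.job_done())"
```

```text
[ 560.18734604 -230.61322615  101.63109759] -22.318028361480877 [1.99471487 5.56648481 9.5166857 ] [ 1.06966613 -0.5478201   0.31888634] 0.10428242760979212 17.75
the job is handed in; nothing more can be done
None
```

The key is fully home in the lock, turned clockwise to its stop and still gripped. I handed the job in at 17.75 s of the 61 s allowed; no verdict was reported.

- **Jaw:** I slid it open by about 29 mm, and the wrist picture showed it wide open before I lifted the key. It was still open in the last pictures.
- **Insertion:** The pins passed with a small wiggle at about 22 mm. The key bottomed at about 29 mm with a 19 N push, which I then eased to about 10 N.
- **Turn:** The tool turned 100° clockwise, which is 90° plus the play in the slot and some twist. The moment settled at 0.32 N m against a 0.08 N m spring, so I judged the plug to be on its stop. It stayed steady over a 0.5 s hold, with the grip opening still at key thickness.
- **Bystanders:** The cup, tamper and bowl looked upright and untouched in the last pictures.

No check failed. The plug angle was judged from the tool angle and moment, since it could not be measured directly. The two pose estimates of vise and box disagreed by 1–3 mm, so I corrected using the close wrist views.

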